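# Turn the grinder's grounds cup mouth up and dock it

### The job

The coffee grinder's square grounds cup has been left to dry mouth down on the table. Turn it over and leave it standing mouth up, fully home between the side guides of the grinder's dock, up against the machine under the chute. Leave the drinking glass beside it and the steel canister beside the dock standing where they are.

Things in the scene. Friction and masses are not known exactly. Their poses are not given: they have to be found in the camera images.
- cup: square open grounds cup of plain grey plastic: 96 x 96 mm outside, 120 mm tall, walls and bottom 8 mm thick, 0.3 kg or so. Too wide to grip across. Origin at the centre of its open mouth (in the plane of the rim); its z axis points from the mouth to the closed foot, so z up means mouth down (as at the start); x and y are normal to its sides.
- cup_mouth (a point): centre of the cup's open mouth, in the plane of the rim (same point as the cup's origin)
- cup_foot (a point): centre of the outside of the cup's closed foot, 120 mm from the mouth; on the table when the cup stands mouth up
- dock_home (a point): point on the table at the centre of the grinder's dock, where the centre of the cup's foot belongs. Axes: +x into the machine, -x out through the open front, z up. The machine's face, which stops the cup, is at x = +48 mm. Guide walls 25 mm high run from x = -45 to +48 mm, inner faces at y = +-52 mm; flares in front widen to y = +-76 mm at x = -85 mm. The floor is the table: no step.
- grinder: black coffee grinder, fixed, 140 mm wide, 305 mm tall, with a low dock of two guide walls in front of it. Same origin and axes as dock_home; the machine itself spans x = +48 to +213 mm. Its nose with the chute overhangs the dock beyond x = +26 mm, from 161 mm height up.
- glass: clear drinking glass, 95 mm tall, 68 mm across, standing mouth up beside the grounds cup; origin at the centre of its underside; a bystander
- canister: closed square steel canister with a wooden lid and small knob, 85 x 85 mm, 136 mm tall with the knob, beside the dock of the grinder; origin at the centre of its underside; a bystander
There are look-alikes about, which are no part of the job. Leave any yellow look-alike of the cup alone.

How it is judged:
By the outcome, as a careful person would: the job done as asked, in the order asked, and still so for the second after the job is handed in, with the robot touching nothing.
It also fails if it takes over 72 s, if anything falls off the work surface, if the arm or the gripper's body presses on something with over 40 N, if the wrist force passes 120 N, or if a joint passes its speed limit or range.

### The arm

A 6-joint arm with a two-finger parallel gripper is mounted at the origin on the work surface. World frame = base frame: x ahead of the robot, y to its left, z up, the work surface at z = 0. Lengths are in mm, angles in degrees, forces in N, time in s.
With the tool pointing down it reaches from about 350 to 725 mm from the base axis. Payload 4.3 kg.
Tool frame: the origin (TCP) lies at the very end of the fingers, on their centre line; the grasp point (between the pads) lies 19 mm behind it; y points along the fingers, z is the direction in which the jaws open and shut, and the axes are right-handed (so a half turn about y gives the same grasp; the last joint's range is limited). The gripper opens to 85 mm and grips with 20 to 120 N. Pads are 22 mm wide; open, the fingers measure 114 mm over their backs; the gripper's body (76 mm by 85 mm) begins 54 mm behind the grasp point. The pads swing forward as they close: fully open they stand 13 mm farther back than shut.
Start: joints at [56.878, 21.618, 4.641, 73.018, 0, 83.68], TCP at [259.294, 513.258, 231.329] pointing down, gripper open.
Joint ranges: [-156.06, 156.06], [-48.1, 94.91], [-58.44, 69.94], [-101.28, 121.22], [-78.64, 73.56], [-180, 180]. Speed limits (degrees/s): [147.25, 147.25, 180, 180, 180, 180].

### API

Orientations are given as a 3x3 rotation matrix whose columns are the frame's x, y, z axes.
In Python, from rig import ctrl gives the robot as it stands. The module is installed in compiled form; this text tells all that it offers.
- The arm moves only by the tool play_rows, never from a script. Its argument "steps" is a list of rows, each an object with "linear": the shift along the world's x, y, z in units of 30 mm (1.0 is 30 mm), a list of three; "delta_rot": the turn, a rotation vector about the world's x, y, z in units of 6 degrees (1.0 is 6 degrees), a list of three; "hand": the gripper's target within -1 to 1 (fully open at 1, half-way at 0, shut at -1). A call has 1 to 5 rows; each row shifts and turns the commanded pose from where the row before left it; what a row does not reach is not made up. A row lasts 1/10 s, in which the tool goes at most 50 mm and 8.59 degrees, less where a joint would pass 70% of its speed; a pose out of reach is approached as far as the arm can. A call with a number of a shift or a turn outside -1 to 1 is refused whole. A call with a gripper value outside its range is refused whole. The fingers move at their own pace and stop on an object; "newtons" is the grip in N (left out, the last holds). Time passes only in rows, so rows that do not move let the fingers close. It gives the time, the measured TCP pose, the force and the opening at its end, in the units of the state.
- ctrl.sense(): the state, without advancing time (a new reading comes with each control period).
- ctrl.snapshot(name): name is "scene" or "top"; returns the picture (400x640x3 uint8, red, green, blue); there is no depth.
- ctrl.camera_model(name): a dict with "fx", "fy", "cx", "cy" (pixels), "R" (3x3) and "t" (3): a world point X has camera coordinates R X + t. Camera axes: x right, y down, z forward; pixel columns grow to the right and rows downward; lengths in mm; the calibration is good to about 2 mm. A picture is of the moment at which its call begins. camera_model takes no time and is no camera call.
- ctrl.job_done(): hands the job in, once; it reports no verdict.
The state is a dict: "time": time; "q": joint angles; "joint_vel": joint speeds; "tau": joint torques, N m; "tcp_pos": TCP position; "orientation": TCP orientation; "ft_force": force on the tool from outside, world axes, zero at the start; "wrist_torque": the same for the moment, N m; "grip_width": finger opening in mm.
Only numpy, scipy, OpenCV 4.12 (cv2) and the standard library are available. Lean on these libraries where they do the work, as an engineer would, in place of code of your own. Each camera call takes 0.05 s, during which the arm holds its last target. There are 200 camera calls.

## Working session

There is one attempt and no reset: what is moved stays moved. The work goes in short steps, Python scripts to look and compute and a tool call to move; the robot and the scene stay as the last step left them, time stands still between calls to the robot, and variables do not carry over. Pictures are saved under pics/ and viewed, about 8 in all and at most 12, crops included, and the job is handed in when it is done.

Besides the shell and the picture viewer there is one more tool, called as a command line: name --argument value ..., lists and objects as JSON in quotes. play_rows: Moves the arm, as the interface text tells. Shifts and turns lie within -1 to 1; 1 stands for 30 mm of shift or 6 degrees of turn. Its arguments: {"type":"object","properties":{"steps":{"type":"array","items":{"type":"object","properties":{"linear":{"type":"array","items":{"type":"number"}},"delta_rot":{"type":"array","items":{"type":"number"}},"hand":{"type":"number"}}}},"newtons":{"type":"number"}},"required":["steps"]}

```bash
mkdir -p pics; python3 - <<'E'
from rig import ctrl
import cv2
for n in("scene","top"):
    cv2.imwrite(f"pics/{n}0.png",ctrl.snapshot(n)[:,:,::-1]); c=ctrl.camera_model(n); print(n,c)
s=ctrl.sense();print(s["orientation"],s["time"])
E
```

```text
scene {'fx': 441.63298363550814, 'fy': 441.63298363550814, 'cx': 327.5800752649513, 'cy': 199.1968104005379, 'R': array([[-0.60908958,  0.79297609,  0.0140999 ],
       [ 0.59402351,  0.46790825, -0.65436835],
       [-0.52549591, -0.39019327, -0.75604448]]), 't': array([ 264.14144045, -327.27802631, 1584.80289964])}
top {'fx': 415.24720882980375, 'fy': 415.24720882980375, 'cx': 316.6600005708994, 'cy': 196.86235994301362, 'R': array([[-0.02743598, -0.99958901, -0.00831156],
       [-0.99325892,  0.02819713, -0.11243508],
       [ 0.11262323,  0.00517076, -0.99362431]]), 't': array([ 129.00799806,  584.78454759, 1040.87933697])}
[[ 8.92556653e-01 -1.03170129e-03  4.50934093e-01]
 [-4.50935205e-01 -1.48971199e-03  8.92555445e-01]
 [-2.49088676e-04 -9.99998358e-01 -1.79488278e-03]] 0.1
```

View pics/scene0.png

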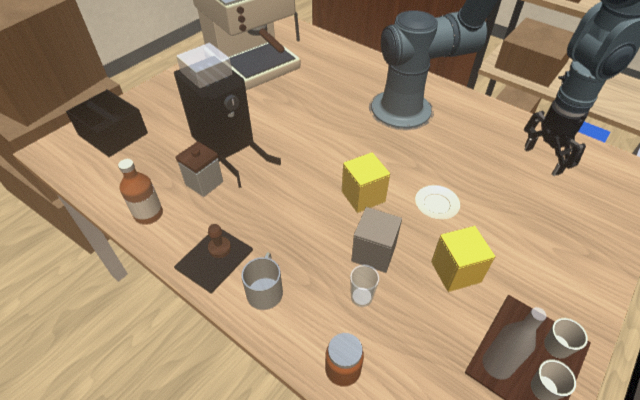

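View pics/top0.png

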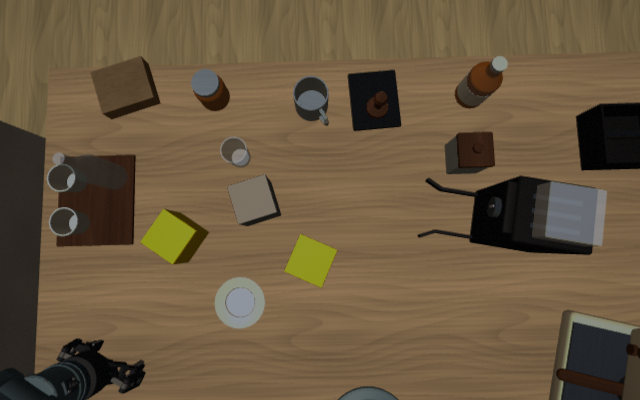

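The scene shows a grey cup at (377,240) in scene and (255,200) in top, with yellow look-alikes at top (175,237) and (311,260). The glass is at top (236,152), the dock at top (425–475, 180–240) and the canister at (472,150). Only the grey one fits "plain grey". I'll confirm in enlarged crops.

```bash
python3 - <<'E'
import cv2,numpy as np
t=cv2.imread("pics/top0.png");s=cv2.imread("pics/scene0.png")
def c(im,x,y,w=100,h=75): return cv2.convertScaleAbs(cv2.resize(im[y:y+h,x:x+w],(400,300),interpolation=cv2.INTER_CUBIC),alpha=1.3)
cv2.imwrite("pics/c1.png",np.vstack([np.hstack([c(t,205,160),c(s,330,200)]),np.hstack([c(t,410,172),c(s,190,120)])]))
E
```

```text
(no output)
```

View pics/c1.png

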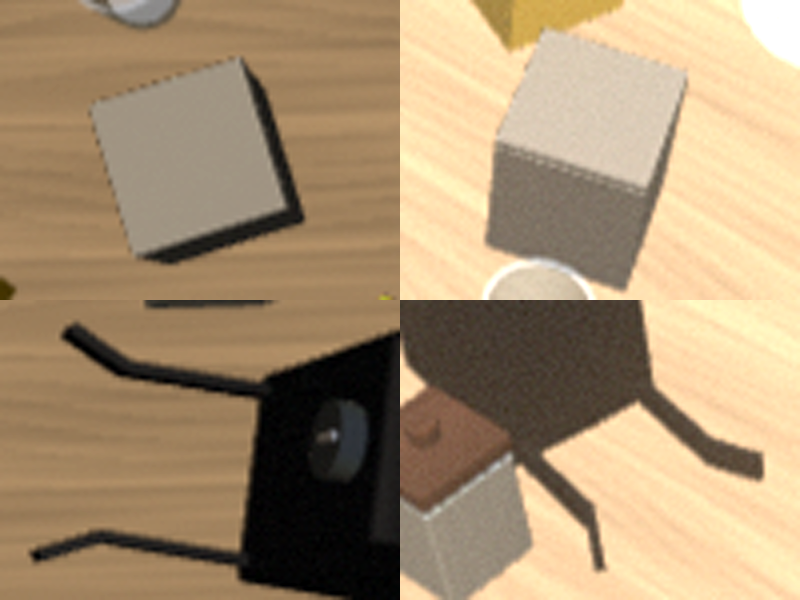

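The crops show a plain grey closed-top box, the only grey one, so that is the cup mouth down. Foot corners in top are (228,186), (265,174), (277,212) and (239,224); in scene (366,207.5), (401.5,217.5), (391,247) and (354.5,235.5). The guide elbows and flares are readable in both views.

```bash
cat >h.py <<'E'
import numpy as np,cv2
from rig import ctrl
from scipy.optimize import least_squares
C={n:ctrl.camera_model(n) for n in("scene","top")}
def proj(n,X):
    c=C[n];p=np.atleast_2d(X)@c["R"].T+c["t"]
    return np.c_[c["fx"]*p[:,0]/p[:,2]+c["cx"],c["fy"]*p[:,1]/p[:,2]+c["cy"]]
def P(n):
    c=C[n];return np.array([[c["fx"],0,c["cx"]],[0,c["fy"],c["cy"]],[0,0,1]])@np.c_[c["R"],c["t"]]
def tri(a,b):
    X=cv2.triangulatePoints(P("top"),P("scene"),np.array(a,float).T,np.array(b,float).T);return (X[:3]/X[3]).T
def onz(n,uv,z):
    c=C[n];d=c["R"].T@np.array([(uv[0]-c["cx"])/c["fx"],(uv[1]-c["cy"])/c["fy"],1]);o=-c["R"].T@c["t"]
    return o+d*(z-o[2])/d[2]
def fit(n2uv,loc,p0,free_z=False):
    # loc Nx3, pose x,y,yaw
    def f(p):
        c,s=np.cos(p[2]),np.sin(p[2]);X=loc@np.array([[c,-s,0],[s,c,0],[0,0,1]]).T+[p[0],p[1],p[3] if free_z else 0]
        return np.concatenate([(proj(n,X)-uv)[~np.isnan(uv[:,0])].ravel() for n,uv in n2uv.items()])
    r=least_squares(f,p0);return r.x,r.fun
E
python3 - <<'E'
from h import *
t=[(228,186),(265,174.25),(276.75,212),(238.75,224.25)]
s=[(366.25,207.5),(401.5,217.5),(391.25,247),(354.5,235.5)]
best=min((np.roll(s,k,0) for k in range(4)),key=lambda q:np.abs(tri(t,q)[:,2]-120).sum())
X=tri(t,best);print(X.round(1));print([np.linalg.norm(X[i]-X[i-1]).round(1) for i in range(4)],X.mean(0))
print("yaw",[np.degrees(np.arctan2(*(X[(i+1)%4]-X[i])[[1,0]])).round(1) for i in range(4)])
# dock
t=[(440.5,189),(427,179.5),(434.5,230.75),(418.75,235.75)]
s=[(238,173),(240,187.5),(268,155),(280.5,161.25)]
D=tri(t,s);print(D.round(1))
loc=np.array([[-45,54,25],[-85,78,25],[-45,-54,25],[-85,-78,25.]])
print(fit({"top":np.array(t),"scene":np.array(s)},loc,[D[:,0].mean(),D[:,1].mean()-60,-1.6]))
for n,uv in(("glass",(237,155)),):print(n,onz("top",(240,158),0),onz("top",(234,149),95))
print("can",onz("top",(476,150),120), onz("scene",(200,180),60))
print("yel",onz("top",(311,260),120))
E
```

```text
[[611.2 325.  113.3]
 [637.3 236.  112.4]
 [545.5 208.7 111.8]
 [519.1 298.5 114.3]]
[np.float64(95.9), np.float64(92.8), np.float64(95.7), np.float64(93.6)] [578.28236047 267.0764928  112.95414308]
yaw [np.float64(-73.7), np.float64(-163.4), np.float64(106.4), np.float64(16.0)]
[[ 601.9 -213.7   14.9]
 [ 630.  -183.4   -5. ]
 [ 492.9 -189.5   23.1]
 [ 480.8 -150.4   10.5]]
(array([ 541.17372839, -242.95008733,   -1.75681125]), array([-0.7809331 , -0.73315968, -1.34348525, -2.590202  , -0.03154546,
       -1.48492788, -0.91412129,  0.28611554,  0.62701758, -1.46828204,
       -0.43588665, -4.81569707, -0.49512865,  0.29214483,  0.98988108,
       -2.73361299]))
glass [703.44512649 316.92668179   0.        ] [706.15191928 313.53659416  95.        ]
can [ 680.67766495 -273.30713125  120.        ] [ 715.97575805 -242.4405782    60.        ]
yel [430.24012104 129.49177882 120.        ]
```

Cup centre is about (578,267) with a yaw of 16.5°, and its sides measure 93–96 mm. The dock is near (541,-243) with its x axis at about -101°. Plan: push the cup over away from +y, where the space is free, then grip a side wall through the mouth, turn it up and slide it into the dock. First I go beside its +y face with the jaws along that face.

play_rows --steps '[{"linear": [0.987, -0.563, 0], "delta_rot": [0, 0, -0.778], "hand": 0}, {"linear": [0.987, -0.563, 0], "delta_rot": [0, 0, -0.778], "hand": 0}, {"linear": [0.987, -0.563, 0], "delta_rot": [0, 0, -0.778], "hand": 0}, {"linear": [0.987, -0.563, 0], "delta_rot": [0, 0, -0.778], "hand": 0}, {"linear": [0.987, -0.563, 0], "delta_rot": [0, 0, -0.778], "hand": 0}]'

```text
time: 0.6
tcp_pos: [408.1, 427.8, 230.8]
orientation: [[0.638, -0.001, 0.77], [-0.77, -0.001, 0.638], [-0.0, -1.0, -0.001]]
ft_force: [0.4, -0.3, 0.6]
grip_width: 42.8
```

play_rows --steps '[{"linear": [0.987, -0.563, 0], "delta_rot": [0, 0, -0.778], "hand": 0}, {"linear": [0.987, -0.563, 0], "delta_rot": [0, 0, -0.778], "hand": 0}, {"linear": [0.987, -0.563, 0], "delta_rot": [0, 0, -0.778], "hand": 0}, {"linear": [0.987, -0.563, 0], "delta_rot": [0, 0, -0.778], "hand": 0}, {"linear": [0.987, -0.563, 0], "delta_rot": [0, 0, -0.778], "hand": 0}]'

```text
time: 1.1
tcp_pos: [556.2, 343.4, 230.7]
orientation: [[0.281, -0.001, 0.96], [-0.96, -0.0, 0.281], [0.0, -1.0, -0.001]]
ft_force: [0.6, 0.5, -0.7]
grip_width: 42.8
```

play_rows --steps '[{"linear": [0, 0, -0.84], "hand": 0}, {"linear": [0, 0, -0.84], "hand": 0}, {"linear": [0, 0, -0.84], "hand": 0}, {"linear": [0, 0, -0.84], "hand": 0}, {"linear": [0, 0, -0.84], "hand": 0}]'

```text
invalid input
```

play_rows --steps '[{"linear": [0, 0, -0.84], "delta_rot": [0, 0, 0], "hand": 0}, {"linear": [0, 0, -0.84], "delta_rot": [0, 0, 0], "hand": 0}, {"linear": [0, 0, -0.84], "delta_rot": [0, 0, 0], "hand": 0}, {"linear": [0, 0, -0.84], "delta_rot": [0, 0, 0], "hand": 0}, {"linear": [0, 0, -0.84], "delta_rot": [0, 0, 0], "hand": 0}]'

```text
time: 1.6
tcp_pos: [554.9, 344.0, 103.7]
orientation: [[0.284, -0.001, 0.959], [-0.959, -0.001, 0.284], [0.0, -1.0, -0.001]]
ft_force: [-0.0, 0.2, -0.6]
grip_width: 42.6
```

play_rows --steps '[{"linear": [0.095, -0.32, 0], "delta_rot": [0, 0, 0], "hand": 0}, {"linear": [0.095, -0.32, 0], "delta_rot": [0, 0, 0], "hand": 0}, {"linear": [0.095, -0.32, 0.03], "delta_rot": [0, 0, 0], "hand": 0}, {"linear": [0.095, -0.32, 0.1], "delta_rot": [0, 0, 0], "hand": 0}, {"linear": [0.095, -0.32, 0.1], "delta_rot": [0, 0, 0], "hand": 0}]'

```text
time: 2.1
tcp_pos: [571.3, 296.4, 114.8]
orientation: [[0.284, 0.004, 0.959], [-0.959, 0.002, 0.284], [-0.001, -1.0, 0.004]]
ft_force: [-1.7, 3.2, 3.4]
grip_width: 42.6
```

```bash
python3 - <<'E'
from h import *
cv2.imwrite("pics/s1.png",np.hstack([cv2.resize(ctrl.snapshot("scene")[150:300,300:500,::-1],(800,600))]))
print(ctrl.sense()["q"])
E
```

```text
[21.62977594 32.27411273  4.10998763 61.58664127 -0.12344417 95.21525937]
```

View pics/s1.png

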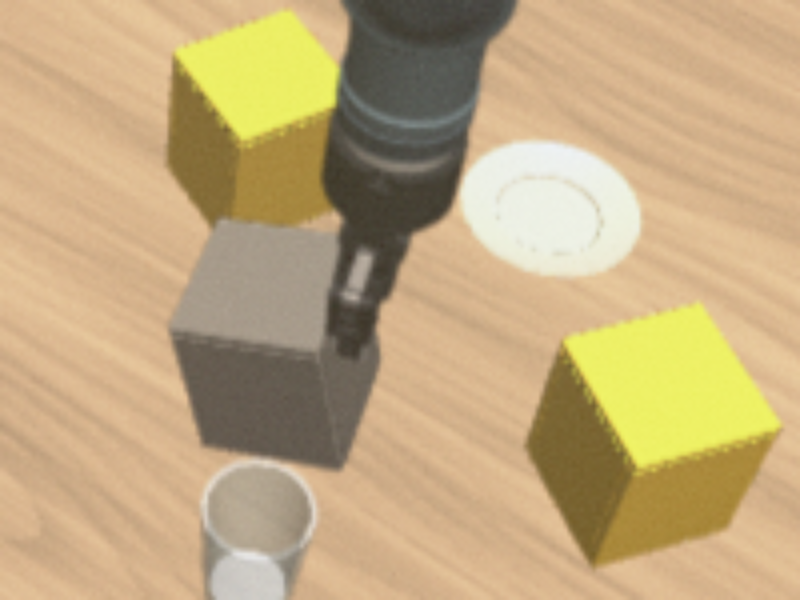

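The cup is tipping rather than sliding: its foot leans left over the far edge, with the finger at (345,330) in the crop. I continue the push.

play_rows --steps '[{"linear": [0.095, -0.32, 0.05], "delta_rot": [0, 0, 0], "hand": 0}, {"linear": [0.095, -0.32, 0], "delta_rot": [0, 0, 0], "hand": 0}, {"linear": [0.095, -0.32, 0], "delta_rot": [0, 0, 0], "hand": 0}, {"linear": [0.095, -0.32, 0], "delta_rot": [0, 0, 0], "hand": 0}, {"linear": [0.095, -0.32, 0], "delta_rot": [0, 0, 0], "hand": 0}]'

```text
time: 2.65
tcp_pos: [583.5, 246.7, 112.7]
orientation: [[0.284, -0.002, 0.959], [-0.959, -0.002, 0.284], [0.001, -1.0, -0.002]]
ft_force: [0.4, -0.1, 0.2]
grip_width: 43.1
```

play_rows --steps '[{"linear": [0, 0, 0], "delta_rot": [0, 0, 0], "hand": 0}, {"linear": [0, 0, 0], "delta_rot": [0, 0, 0], "hand": 0}, {"linear": [-0.1, 0.5, 0.5], "delta_rot": [0, 0, 0], "hand": 0}, {"linear": [-0.1, 1, 1], "delta_rot": [0, 0, 0], "hand": 0}, {"linear": [-0.2, 1, 1], "delta_rot": [0, 0, 0], "hand": 0}]'

```text
time: 3.15
tcp_pos: [571.1, 323.7, 188.6]
orientation: [[0.283, -0.002, 0.959], [-0.959, -0.001, 0.283], [0.0, -1.0, -0.002]]
ft_force: [1.0, -0.3, 1.0]
grip_width: 42.8
```

play_rows --steps '[{"linear": [-0.3, 1, 0.8], "delta_rot": [0, 0, 0], "hand": 0.2}, {"linear": [-0.3, 1, 0.5], "delta_rot": [0, 0, 0], "hand": 0.2}, {"linear": [-0.3, 1, 0], "delta_rot": [0, 0, 0], "hand": 0.2}, {"linear": [-0.3, 1, 0], "delta_rot": [0, 0, 0], "hand": 0.2}, {"linear": [0, 0, 0], "delta_rot": [0, 0, 0], "hand": 0.2}]'

```text
time: 3.65
tcp_pos: [533.6, 447.5, 227.0]
orientation: [[0.29, -0.001, 0.957], [-0.957, 0.001, 0.29], [-0.001, -1.0, -0.001]]
ft_force: [-0.3, 0.5, -0.6]
grip_width: 51.4
```

```bash
python3 - <<'E'
from h import *
a=ctrl.snapshot("scene")[:,:,::-1];b=ctrl.snapshot("top")[:,:,::-1]
cv2.imwrite("pics/s2f.png",a);cv2.imwrite("pics/t2f.png",b)
f=lambda i:cv2.convertScaleAbs(cv2.resize(i,(400,400),interpolation=cv2.INTER_CUBIC),alpha=1.3)
cv2.imwrite("pics/c2.png",np.hstack([f(b[150:250,230:330]),f(a[170:270,300:400])]))
E
```

```text
(no output)
```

View pics/c2.png

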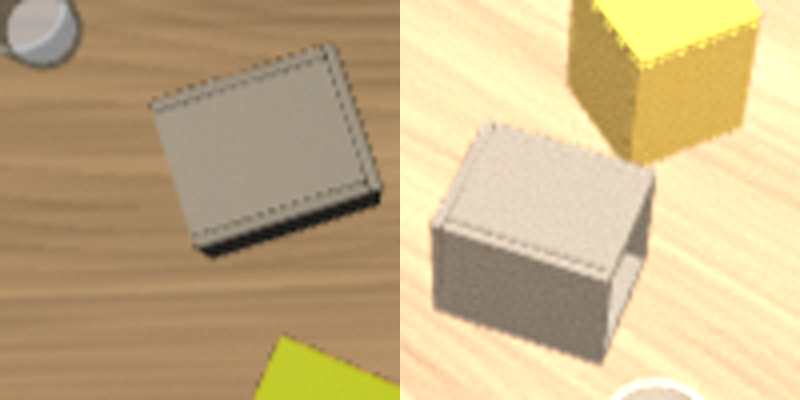

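It lies on its side with the mouth toward +y. Top-face corners in top are mouth-far (267.5,175.8), foot-far (313,161.3), foot-near (325,197) and mouth-near (278.8,210.5). In scene they are (352.5,238), (308,226.3), (322.5,201.3) and (363.8,213).

```bash
python3 - <<'E'
from h import *
t=np.array([(267.5,175.75),(313,161.25),(325,197),(278.75,210.5)])
s=np.array([(352.5,238),(308,226.25),(322.5,201.25),(363.75,213)])
X=tri(t,s);print(X.round(1),[np.linalg.norm(X[i]-X[i-1]).round(1) for i in range(4)])
# local: origin mouth centre, +x toward foot, y = left
loc=np.array([[0,48,96],[120,48,96],[120,-48,96],[0,-48,96.]])
for w in({"top":t},{"scene":s},{"top":t,"scene":s}):
    p,r=fit(w,loc,[590,240,-1.28]);print(p[:2].round(1),np.degrees(p[2]).round(1),np.abs(r).max().round(2))
# dock fit checks: overlay in both
a=cv2.imread("pics/s2f.png");b=cv2.imread("pics/t2f.png")
def dock(p,im,n,x0,y0,w,h,k=4):
    im=cv2.resize(im[y0:y0+h,x0:x0+w],None,fx=k,fy=k,interpolation=cv2.INTER_CUBIC);im=cv2.convertScaleAbs(im,alpha=1.5)
    c,q=np.cos(p[2]),np.sin(p[2])
    for sg in(1,-1):
        for z,col in((25,(0,255,0)),(0,(0,0,255))):
            L=np.array([[-85,76*sg,z],[-45,52*sg,z],[48,52*sg,z],[48,70*sg,z]]);X=L@np.array([[c,-q,0],[q,c,0],[0,0,1]]).T+[p[0],p[1],0]
            u=((proj(n,X)-[x0,y0]+.5)*k).astype(int);cv2.polylines(im,[u],False,col,1)
    return im
p=[541.2,-243,-1.7568]
cv2.imwrite("pics/c3.png",np.hstack([dock(p,b,"top",410,165,95,95),dock(p,a,"scene",205,120,95,95)]))
E
```

```text
[[636.4 231.3  97. ]
 [671.1 118.7  89.1]
 [580.7  92.9  85.3]
 [550.5 206.   92.2]] [np.float64(89.7), np.float64(118.1), np.float64(94.1), np.float64(117.2)]
[592.7 219.6] -74.0 1.59
[594.8 221.9] -73.0 2.33
[593.4 220.4] -73.6 2.76
```

View pics/c3.png

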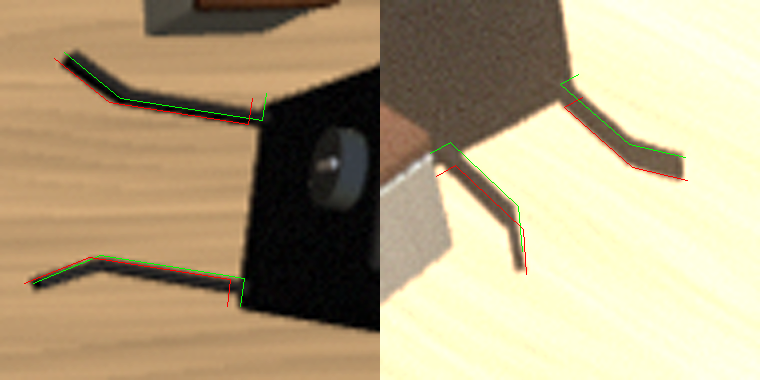

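The cup lies with its mouth centre at (593,220), pointing -73.7°, top face about 92–97 mm high, which agrees with 96. The dock model overlays the picture within a couple of mm. Next I tilt the tool 40° below horizontal and come at the near side wall through the mouth.

play_rows --steps '[{"linear": [0.007, -0.627, -0.393], "delta_rot": [-0.8, -0.235, 0], "hand": 0.2}, {"linear": [0.007, -0.627, -0.393], "delta_rot": [-0.8, -0.235, 0], "hand": 0.2}, {"linear": [0.007, -0.627, -0.393], "delta_rot": [-0.8, -0.235, 0], "hand": 0.2}, {"linear": [0.007, -0.627, -0.393], "delta_rot": [-0.8, -0.235, 0], "hand": 0.2}, {"linear": [0.007, -0.627, -0.393], "delta_rot": [-0.8, -0.235, 0], "hand": 0.2}]'

```text
time: 4.25
tcp_pos: [537.5, 347.4, 168.9]
orientation: [[0.256, 0.12, 0.959], [-0.868, -0.409, 0.283], [0.426, -0.905, -0.0]]
ft_force: [0.5, -0.0, 0.6]
grip_width: 51.0
```

play_rows --steps '[{"linear": [0.007, -0.627, -0.393], "delta_rot": [-0.8, -0.235, 0], "hand": 0.2}, {"linear": [0.007, -0.627, -0.393], "delta_rot": [-0.8, -0.235, 0], "hand": 0.2}, {"linear": [0.007, -0.627, -0.393], "delta_rot": [-0.8, -0.235, 0], "hand": 0.2}, {"linear": [0.007, -0.627, -0.393], "delta_rot": [-0.8, -0.235, 0], "hand": 0.2}, {"linear": [0.007, -0.627, -0.393], "delta_rot": [-0.8, -0.235, 0], "hand": 0.2}]'

```text
time: 4.75
tcp_pos: [538.4, 253.7, 110.0]
orientation: [[0.182, 0.216, 0.959], [-0.614, -0.737, 0.282], [0.768, -0.64, -0.001]]
ft_force: [-0.6, 0.5, -0.3]
grip_width: 51.3
```

```bash
python3 - <<'E'
from h import *
s=ctrl.sense();print(s["q"].round(1),s["tcp_pos"],s["orientation"].round(3))
a=ctrl.snapshot("scene")[:,:,::-1];b=ctrl.snapshot("top")[:,:,::-1]
f=lambda i:cv2.convertScaleAbs(cv2.resize(i,(400,400),interpolation=cv2.INTER_CUBIC),alpha=1.3)
cv2.imwrite("pics/c4.png",np.hstack([f(b[140:260,210:330]),f(a[160:290,290:420])]))
E
```

```text
[ 40.3  48.7  14.5  81.8 -44.6 124.7] [538.43624146 253.65053206 109.98091283] [[ 0.182  0.216  0.959]
 [-0.614 -0.737  0.282]
 [ 0.768 -0.64  -0.001]]
```

View pics/c4.png

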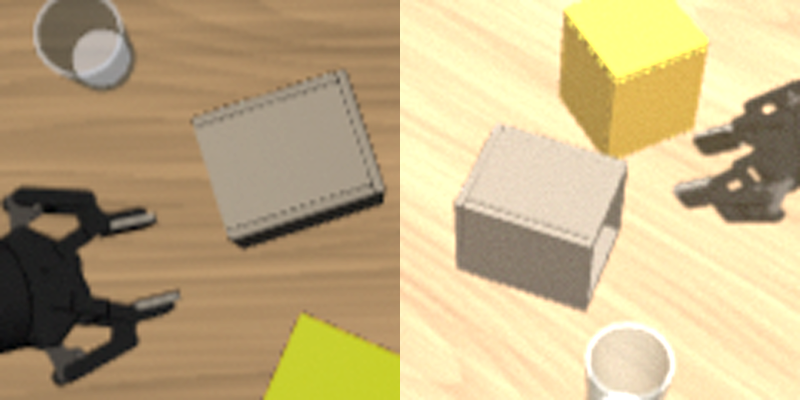

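The fingers straddle the near wall, with pads at (155,218) and (178,295) in the top crop. I go in along the tool and close.

play_rows --steps '[{"linear": [0.139, -0.5, -0.48], "delta_rot": [0, 0, 0], "hand": 0.2}, {"linear": [0.139, -0.5, -0.48], "delta_rot": [0, 0, 0], "hand": 0.2}, {"linear": [0.139, -0.5, -0.48], "delta_rot": [0, 0, 0], "hand": 0.2}, {"linear": [0.139, -0.5, -0.48], "delta_rot": [0, 0, 0], "hand": 0.2}, {"linear": [0.139, -0.5, -0.48], "delta_rot": [0, 0, 0], "hand": 0.2}]'

```text
time: 5.35
tcp_pos: [560.3, 180.0, 38.9]
orientation: [[0.181, 0.217, 0.959], [-0.618, -0.733, 0.283], [0.765, -0.644, 0.001]]
ft_force: [1.3, -0.3, -1.1]
grip_width: 51.4
```

play_rows --newtons 60 --steps '[{"linear": [0, 0, 0], "delta_rot": [0, 0, 0], "hand": -1}, {"linear": [0, 0, 0], "delta_rot": [0, 0, 0], "hand": -1}, {"linear": [0, 0, 0], "delta_rot": [0, 0, 0], "hand": -1}, {"linear": [0, 0, 0], "delta_rot": [0, 0, 0], "hand": -1}, {"linear": [0, 0, 0], "delta_rot": [0, 0, 0], "hand": -1}]'

```text
time: 5.85
tcp_pos: [559.6, 181.3, 39.3]
orientation: [[0.183, 0.219, 0.959], [-0.616, -0.735, 0.285], [0.767, -0.642, 0.0]]
ft_force: [-1.7, 1.0, 6.1]
grip_width: 7.1
```

Gripped the wall: opening is 7.1 mm on the 8 mm wall. I lift and watch the force.

play_rows --newtons 80 --steps '[{"linear": [0, 0, 0.3], "delta_rot": [0, 0, 0], "hand": -1}, {"linear": [0, 0, 0.7], "delta_rot": [0, 0, 0], "hand": -1}, {"linear": [0, 0, 1], "delta_rot": [0, 0, 0], "hand": -1}, {"linear": [0, 0, 1], "delta_rot": [0, 0, 0], "hand": -1}, {"linear": [0, 0, 1], "delta_rot": [0, 0, 0], "hand": -1}]'

```text
time: 6.35
tcp_pos: [557.9, 180.6, 158.0]
orientation: [[0.186, 0.214, 0.959], [-0.617, -0.734, 0.283], [0.765, -0.644, -0.004]]
ft_force: [0.6, 0.8, -4.5]
grip_width: 6.7
```

play_rows --steps '[{"linear": [0, -0.4, 1], "delta_rot": [0.48, 0.141, 0], "hand": -1}, {"linear": [0, -0.4, 0.3], "delta_rot": [0.96, 0.282, 0], "hand": -1}, {"linear": [0, -0.4, 0], "delta_rot": [0.96, 0.282, 0], "hand": -1}, {"linear": [0, -0.4, 0], "delta_rot": [0.96, 0.282, 0], "hand": -1}, {"linear": [0, -0.4, 0], "delta_rot": [0.96, 0.282, 0], "hand": -1}]'

```text
time: 6.85
tcp_pos: [558.1, 120.8, 197.1]
orientation: [[0.264, 0.11, 0.958], [-0.884, -0.37, 0.286], [0.386, -0.923, -0.001]]
ft_force: [-0.3, -0.3, -4.8]
grip_width: 6.8
```

play_rows --steps '[{"linear": [0, -0.4, 0], "delta_rot": [0.96, 0.282, 0], "hand": -1}, {"linear": [0, -0.4, 0], "delta_rot": [0.96, 0.282, 0], "hand": -1}, {"linear": [0, -0.4, 0], "delta_rot": [0.96, 0.282, 0], "hand": -1}, {"linear": [0, -0.4, 0], "delta_rot": [0.96, 0.282, 0], "hand": -1}, {"linear": [0, -0.4, 0], "delta_rot": [0.96, 0.282, 0], "hand": -1}]'

```text
time: 7.35
tcp_pos: [558.1, 60.1, 197.3]
orientation: [[0.282, -0.035, 0.959], [-0.951, 0.121, 0.285], [-0.126, -0.992, 0.0]]
ft_force: [0.3, 0.4, -4.5]
grip_width: 6.9
```

```bash
python3 - <<'E'
from rig import ctrl
s=ctrl.sense();print(s["q"].round(1),s["tcp_pos"].round(1),s["wrist_torque"],s["ft_force"])
E
```

```text
[-4.1 22.3  0.3 70.5  6.8 69.2] [558.1  60.1 197.3] [-0.20793325  0.13161396  0.02625261] [ 0.32719848  0.38620175 -4.46738565]
```

play_rows --steps '[{"linear": [0, -0.2, 0], "delta_rot": [0.877, 0.257, 0], "hand": -1}, {"linear": [0, -0.2, 0], "delta_rot": [0.877, 0.257, 0], "hand": -1}, {"linear": [0, -0.2, 0], "delta_rot": [0.877, 0.257, 0], "hand": -1}, {"linear": [0, -0.2, 0], "delta_rot": [0.877, 0.257, 0], "hand": -1}, {"linear": [0, -0.2, 0], "delta_rot": [0.877, 0.257, 0], "hand": -1}]'

```text
time: 7.85
tcp_pos: [558.6, 29.6, 196.9]
orientation: [[0.235, -0.16, 0.959], [-0.79, 0.544, 0.284], [-0.567, -0.824, 0.001]]
ft_force: [-0.9, 0.8, -4.0]
grip_width: 7.2
```

play_rows --steps '[{"linear": [0, -0.2, 0], "delta_rot": [0.877, 0.257, 0], "hand": -1}, {"linear": [0.05, -0.2, 0], "delta_rot": [0, 0, -0.975], "hand": -1}, {"linear": [0.05, -0.2, 0], "delta_rot": [0, 0, -0.975], "hand": -1}, {"linear": [0.05, -0.2, 0], "delta_rot": [0, 0, -0.975], "hand": -1}, {"linear": [0.05, -0.2, 0], "delta_rot": [0, 0, -0.975], "hand": -1}]'

```text
time: 8.35
tcp_pos: [564.3, -0.4, 195.8]
orientation: [[-0.096, 0.079, 0.992], [-0.762, 0.635, -0.124], [-0.64, -0.768, -0.001]]
ft_force: [0.3, 0.2, -4.1]
grip_width: 6.8
```

play_rows --steps '[{"linear": [0.05, -0.2, 0], "delta_rot": [0, 0, -0.975], "hand": -1}, {"linear": [0.05, -0.2, 0], "delta_rot": [0, 0, -0.975], "hand": -1}, {"linear": [0.05, -0.2, 0], "delta_rot": [0, 0, -0.975], "hand": -1}, {"linear": [0.05, -0.2, 0], "delta_rot": [0, 0, -0.975], "hand": -1}, {"linear": [0.05, -0.2, 0], "delta_rot": [0, 0, -0.975], "hand": -1}]'

```text
time: 8.85
tcp_pos: [571.2, -30.0, 195.9]
orientation: [[-0.457, 0.38, 0.804], [-0.618, 0.515, -0.594], [-0.639, -0.769, -0.0]]
ft_force: [-0.4, 0.2, -4.3]
grip_width: 6.9
```

```bash
python3 - <<'E'
from rig import ctrl
s=ctrl.sense();print(s["q"].round(1),s["tcp_pos"].round(1),s["wrist_torque"],s["ft_force"])
E
```

```text
[-30.1  14.3 -22.2  48.3  39.5  98.2] [571.2 -30.  195.9] [-0.72494312  0.78241529 -0.01894688] [-0.44612656  0.18902157 -4.28952516]
```

play_rows --steps '[{"linear": [0.05, -0.15, 0], "delta_rot": [0, 0, -0.975], "hand": -1}, {"linear": [0.05, -0.15, 0], "delta_rot": [0, 0, -0.975], "hand": -1}, {"linear": [0.05, -0.15, 0], "delta_rot": [0, 0, -0.975], "hand": -1}, {"linear": [0.05, -0.15, 0], "delta_rot": [0, 0, -0.975], "hand": -1}, {"linear": [0.05, -0.15, 0], "delta_rot": [0, 0, -0.975], "hand": -1}]'

```text
time: 9.35
tcp_pos: [578.1, -52.0, 195.4]
orientation: [[-0.701, 0.583, 0.411], [-0.316, 0.263, -0.912], [-0.639, -0.769, -0.0]]
ft_force: [0.3, 0.5, -4.1]
grip_width: 6.8
```

play_rows --steps '[{"linear": [0.05, -0.15, 0], "delta_rot": [0, 0, -0.975], "hand": -1}, {"linear": [0.05, -0.15, 0], "delta_rot": [0, 0, -0.975], "hand": -1}, {"linear": [0, -0.15, 0], "delta_rot": [0, 0, -0.975], "hand": -1}, {"linear": [0, -0.15, 0], "delta_rot": [0, 0, -0.975], "hand": -1}, {"linear": [0, -0.15, 0], "delta_rot": [0, 0, -0.975], "hand": -1}]'

```text
time: 9.85
tcp_pos: [580.5, -74.2, 194.9]
orientation: [[-0.767, 0.636, -0.086], [0.066, -0.056, -0.996], [-0.638, -0.77, 0.001]]
ft_force: [-0.1, 0.3, -4.0]
grip_width: 7.1
```

play_rows --steps '[{"linear": [0, 0, 0], "delta_rot": [0, 0, -0.95], "hand": -1}, {"linear": [0, 0, -0.5], "delta_rot": [0, 0, 0], "hand": -1}, {"linear": [0, 0, -0.7], "delta_rot": [0, 0, 0], "hand": -1}, {"linear": [0, 0, -0.7], "delta_rot": [0, 0, 0], "hand": -1}, {"linear": [0, 0, -0.6], "delta_rot": [0, 0, 0], "hand": -1}]'

```text
time: 10.35
tcp_pos: [580.5, -73.7, 119.1]
orientation: [[-0.758, 0.627, -0.18], [0.137, -0.116, -0.984], [-0.638, -0.77, 0.002]]
ft_force: [0.0, 0.5, -4.6]
grip_width: 7.3
```

```bash
python3 - <<'E'
from h import *
s=ctrl.sense();print(s["q"].round(1),s["tcp_pos"].round(1),s["orientation"].round(3),s["wrist_torque"],s["ft_force"])
a=ctrl.snapshot("scene")[:,:,::-1];b=ctrl.snapshot("top")[:,:,::-1]
cv2.imwrite("pics/s5f.png",a);cv2.imwrite("pics/t5f.png",b)
f=lambda i:cv2.convertScaleAbs(cv2.resize(i,(400,400),interpolation=cv2.INTER_CUBIC),alpha=1.3)
cv2.imwrite("pics/c5.png",np.hstack([f(b[150:270,370:490]),f(a[110:250,190:330])]))
E
```

```text
[-15.    4.  -55.1  -8.5   2.9 176.4] [580.5 -73.7 119.1] [[-0.758  0.627 -0.18 ]
 [ 0.137 -0.116 -0.984]
 [-0.638 -0.77   0.002]] [ 0.39639881  0.98269005 -0.00818455] [ 0.04396687  0.5371268  -4.57687184]
```

View pics/c5.png

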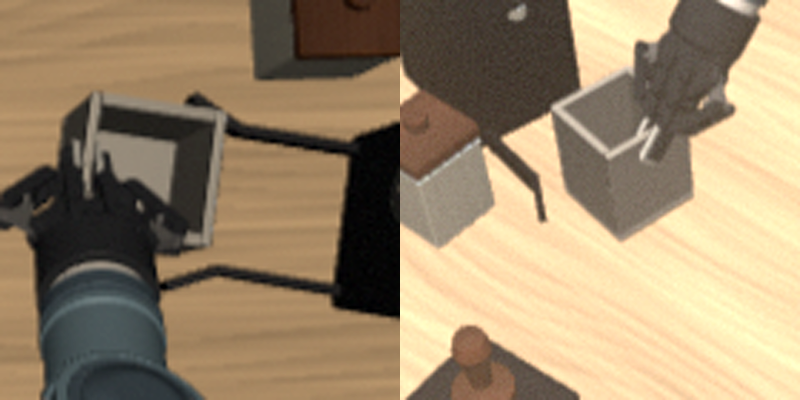

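The cup hangs mouth up, held by its front wall, just in front of the flares. Rim corners in top are about (399,178), (437.5,183) and (433.6,223.5); in scene (243.6,147.8) and (263.5,165.3). I work out its pose in the dock frame.

```bash
python3 - <<'E'
from h import *
D=np.array([541.2,-243]);a=np.radians(-100.7);R=np.array([[np.cos(a),-np.sin(a)],[np.sin(a),np.cos(a)]])
T=np.array([580.5,-73.7])
print("tcp dock",(R.T@(T-D)).round(1))
print(tri([(437.5,183),(399.1,177.9)],[(243.6,147.8),(263.5,165.3)]).round(1))
for z in(145,149):
    X=[onz("top",u,z)[:2] for u in((399.1,177.9),(437.5,183),(433.6,223.5))]
    L=[R.T@(x-D) for x in X];print(z,np.round(L,1),"yaw",np.degrees(np.arctan2(*(L[1]-L[0])[::-1])),np.degrees(np.arctan2(*(L[1]-L[2])[::-1])),"c",(L[0]+L[2])/2)
for z in (149,):
    print([ (R.T@(onz("scene",u,z)[:2]-D)).round(1) for u in((243.6,147.8),(263.5,165.3))])
E
```

```text
tcp dock [-173.7    7.2]
[[ 600.1 -169.7  141.9]
 [ 614.9  -81.3  139.4]]
145 [[-173.    41.8]
 [ -83.5   44. ]
 [ -80.5  -50.6]] yaw 1.3658752366881874 91.84728484239781 c [-126.72311572   -4.38430499]
149 [[-173.6   41.1]
 [ -84.5   43.2]
 [ -81.5  -51. ]] yaw 1.365875236688191 91.84728484239784 c [-127.57462957   -4.94231005]
[array([-90.3,  47.8]), array([-181.4,   47.2])]
```

Cup sits at dock (-128,-2 to -5). I shift about 3 mm in +y of the dock and lower towards the table.

play_rows --steps '[{"linear": [0.1, -0.02, -0.3], "delta_rot": [0, 0, 0], "hand": -1}, {"linear": [0, 0, -0.3], "delta_rot": [0, 0, 0], "hand": -1}, {"linear": [0, 0, -0.2], "delta_rot": [0, 0, 0], "hand": -1}, {"linear": [0, 0, 0], "delta_rot": [0, 0, 0], "hand": -1}]'

```text
time: 10.85
tcp_pos: [584.8, -74.9, 96.9]
orientation: [[-0.756, 0.629, -0.18], [0.137, -0.116, -0.984], [-0.639, -0.769, 0.002]]
ft_force: [-1.0, -0.2, -4.7]
grip_width: 6.8
```

play_rows --steps '[{"linear": [0, 0, -0.07], "delta_rot": [0, 0, 0], "hand": -1}, {"linear": [0, 0, 0], "delta_rot": [0, 0, 0], "hand": -1}]'

```text
time: 11.05
tcp_pos: [586.0, -75.4, 96.1]
orientation: [[-0.755, 0.631, -0.18], [0.137, -0.117, -0.984], [-0.642, -0.767, 0.002]]
ft_force: [0.3, -0.4, -3.5]
grip_width: 6.9
```

```bash
python3 - <<'E'
from rig import ctrl
s=ctrl.sense();print(s["q"].round(1),s["tcp_pos"].round(1),s["wrist_torque"],s["ft_force"])
E
```

```text
[-15.    7.4 -56.6 -13.8   2.9 176.4] [586.  -75.4  96.1] [0.34140195 0.94050917 0.05455242] [ 0.2618262  -0.35380175 -3.49606948]
```

The elbow is near its range limit (q3 -56.6), so I set the cup down here, slightly outward, and will push it home with the tool vertical.

play_rows --steps '[{"linear": [0.2, 0, -0.1], "delta_rot": [0, 0, 0], "hand": -1}, {"linear": [0.1, 0, -0.1], "delta_rot": [0, 0, 0], "hand": -1}, {"linear": [0, 0, 0], "delta_rot": [0, 0, 0], "hand": -1}]'

```text
time: 11.35
tcp_pos: [598.9, -75.9, 93.6]
orientation: [[-0.749, 0.637, -0.179], [0.135, -0.118, -0.984], [-0.648, -0.762, 0.002]]
ft_force: [-1.1, 1.3, 4.1]
grip_width: 7.0
```

```bash
python3 - <<'E'
from rig import ctrl
s=ctrl.sense();print(s["q"].round(1),s["tcp_pos"].round(1),s["wrist_torque"],s["ft_force"])
E
```

```text
[-14.6   9.1 -55.6 -15.    2.7 176.6] [598.9 -75.9  93.6] [ 0.15952465 -0.03079154  0.10726257] [-1.12369263  1.31394901  4.08481525]
```

Touchdown (Fz swung from -4.5 to +4). I release, rise straight up and turn the tool vertical.

play_rows --steps '[{"linear": [0, 0, 0], "delta_rot": [0, 0, 0], "hand": 0}, {"linear": [0, 0, 0], "delta_rot": [0, 0, 0], "hand": 0}, {"linear": [0, 0, 0.3], "delta_rot": [0, 0, 0], "hand": 0}, {"linear": [0, 0, 0.9], "delta_rot": [0, 0, 0], "hand": 0}, {"linear": [0, 0, 1], "delta_rot": [0, 0, 0], "hand": 0}]'

```text
time: 11.85
tcp_pos: [593.9, -75.2, 155.1]
orientation: [[-0.757, 0.629, -0.18], [0.137, -0.117, -0.984], [-0.639, -0.769, 0.002]]
ft_force: [0.9, -1.2, -0.2]
grip_width: 42.6
```

play_rows --steps '[{"linear": [0, 0, 1], "delta_rot": [0.177, 0.934, 0], "hand": 0}, {"linear": [0, 0, 0], "delta_rot": [0.177, 0.934, 0], "hand": 0}, {"linear": [0, 0, 0], "delta_rot": [0.177, 0.934, 0], "hand": 0}, {"linear": [0, 0, 0], "delta_rot": [0.177, 0.934, 0], "hand": 0}, {"linear": [0, 0, 0], "delta_rot": [0.177, 0.934, 0], "hand": 0}]'

```text
time: 12.35
tcp_pos: [596.7, -75.9, 179.7]
orientation: [[-0.96, 0.213, -0.18], [0.176, -0.038, -0.984], [-0.217, -0.976, -0.001]]
ft_force: [0.7, 0.3, -0.3]
grip_width: 42.6
```

play_rows --steps '[{"linear": [-0.3, 0.9, 0], "delta_rot": [0.177, 0.934, 0], "hand": 0}, {"linear": [-0.3, 0.9, 0], "delta_rot": [0.177, 0.934, 0], "hand": 0}, {"linear": [0, 0, 0], "delta_rot": [0, 0, 0], "hand": 0}]'

```text
time: 12.65
tcp_pos: [577.8, -29.5, 177.7]
orientation: [[-0.986, 0.02, -0.164], [0.164, 0.007, -0.986], [-0.019, -1.0, -0.01]]
ft_force: [0.6, -0.0, -0.2]
grip_width: 42.8
```

```bash
python3 - <<'E'
from h import *
s=ctrl.sense();print(s["q"].round(1),s["tcp_pos"].round(1),s["orientation"].round(3))
a=ctrl.snapshot("scene")[:,:,::-1];b=ctrl.snapshot("top")[:,:,::-1]
cv2.imwrite("pics/s6f.png",a);cv2.imwrite("pics/t6f.png",b)
f=lambda i:cv2.convertScaleAbs(cv2.resize(i,(400,400),interpolation=cv2.INTER_CUBIC),alpha=1.3)
cv2.imwrite("pics/c6.png",np.hstack([f(b[150:250,380:480]),f(a[110:230,200:320])]))
E
```

```text
[ -9.5  22.1  -2.6  64.2   0.6 179.9] [577.8 -29.5 177.7] [[-0.986  0.02  -0.164]
 [ 0.164  0.007 -0.986]
 [-0.019 -1.    -0.01 ]]
```

View pics/c6.png

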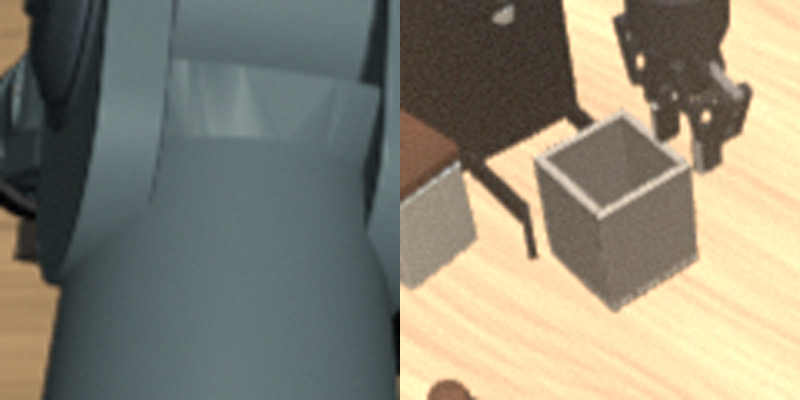

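The cup stands mouth up on the table. Scene rim corners are (242,158), (260.6,174), (287.6,160) and (267,143.6); foot corners are (264.5,202.4), (245,185) and (289,187.4). The arm hides the top view, and q6 is at its limit, so I must turn it back.

```bash
python3 - <<'E'
from h import *
# order: cup local (dock-like axes, origin foot centre): left=+x+y, bottom=-x+y, right=-x-y, top=+x-y
loc=np.array([[48,48,120],[-48,48,120],[-48,-48,120],[48,-48,120],[-48,48,0],[48,48,0],[-48,-48,0.]])
s=np.array([(242,158),(260.6,173.9),(287.6,160.1),(266.9,143.6),(264.5,202.4),(245,185),(289.1,187.4)])
p,r=fit({"scene":s},loc,[560,-115,-1.757]);print(p,np.degrees(p[2]),r.round(1))
D=np.array([541.2,-243]);a=np.radians(-100.7);R=np.array([[np.cos(a),-np.sin(a)],[np.sin(a),np.cos(a)]])
print("cup in dock",R.T@(p[:2]-D)); T=np.array([598.9,-75.9]);print("by tcp",R.T@(T-D)+[44,-9])
# dock refit scene-only with bottom inner edge points (red line) read off c3: left guide inner dark edge etc
E
```

```text
[ 578.72504838 -114.94360555   -1.75331547] -100.45757649570093 [-2.1 -1.3 -0.3  1.3  0.6 -1.2  0.5 -2.1 -0.   1.6  0.3  0.7  1.2  0.5]
cup in dock [-132.79700059   13.09679539]
by tcp [-130.90756201   16.67186693]
```

Cup stands at dock (-132,+14) with its yaw right; both estimates agree within 3 mm. I make a half turn of the tool, which gives the same grasp away from the joint limit, then regrip the front wall from straight above.

play_rows --steps '[{"linear": [0, 0, 0.3], "delta_rot": [-0.07, 0.19, 0.98], "hand": 0}, {"linear": [0, 0, 0], "delta_rot": [0, 0, 0.995], "hand": 0}, {"linear": [0, 0, 0], "delta_rot": [0, 0, 0.995], "hand": 0}, {"linear": [0, 0, 0], "delta_rot": [0, 0, 0.995], "hand": 0}, {"linear": [0, 0, 0], "delta_rot": [0, 0, 0.995], "hand": 0}]'

```text
time: 13.25
tcp_pos: [576.3, -31.5, 187.7]
orientation: [[-0.937, 0.005, 0.348], [-0.348, -0.001, -0.937], [-0.004, -1.0, 0.002]]
ft_force: [0.9, 0.3, 0.1]
grip_width: 43.0
```

play_rows --steps '[{"linear": [0, 0, 0], "delta_rot": [0, 0, 0.995], "hand": 0}, {"linear": [0, 0, 0], "delta_rot": [0, 0, 0.995], "hand": 0}, {"linear": [0, 0, 0], "delta_rot": [0, 0, 0.995], "hand": 0}, {"linear": [0, 0, 0], "delta_rot": [0, 0, 0.995], "hand": 0}, {"linear": [0, 0, 0], "delta_rot": [0, 0, 0.995], "hand": 0}]'

```text
time: 13.75
tcp_pos: [576.3, -31.5, 187.7]
orientation: [[-0.64, 0.004, 0.769], [-0.769, 0.0, -0.64], [-0.003, -1.0, 0.003]]
ft_force: [0.6, 0.1, 0.4]
grip_width: 42.6
```

play_rows --steps '[{"linear": [0, 0, 0], "delta_rot": [0, 0, 0.995], "hand": 0}, {"linear": [0, 0, 0], "delta_rot": [0, 0, 0.995], "hand": 0}, {"linear": [0, 0, 0], "delta_rot": [0, 0, 0.995], "hand": 0}, {"linear": [0, 0, 0], "delta_rot": [0, 0, 0.995], "hand": 0}, {"linear": [0, 0, 0], "delta_rot": [0, 0, 0.995], "hand": 0}]'

```text
time: 14.25
tcp_pos: [576.3, -31.5, 187.7]
orientation: [[-0.172, 0.004, 0.985], [-0.985, 0.001, -0.172], [-0.001, -1.0, 0.003]]
ft_force: [-0.0, -0.6, 0.7]
grip_width: 42.9
```

play_rows --steps '[{"linear": [0, 0, 0], "delta_rot": [0, 0, 0.995], "hand": 0}, {"linear": [0, 0, 0], "delta_rot": [0, 0, 0.995], "hand": 0}, {"linear": [0, 0, 0], "delta_rot": [0, 0, 0.995], "hand": 0}, {"linear": [0, 0, 0], "delta_rot": [0, 0, 0.995], "hand": 0}, {"linear": [0, 0, 0], "delta_rot": [0, 0, 0.995], "hand": 0}]'

```text
time: 14.75
tcp_pos: [576.3, -31.5, 187.7]
orientation: [[0.341, 0.003, 0.94], [-0.94, 0.001, 0.341], [0.0, -1.0, 0.003]]
ft_force: [0.6, 0.5, 0.7]
grip_width: 42.6
```

play_rows --steps '[{"linear": [0, 0, 0], "delta_rot": [0, 0, 0.995], "hand": 0}, {"linear": [0, 0, 0], "delta_rot": [0, 0, 0.995], "hand": 0}, {"linear": [0, 0, 0], "delta_rot": [0, 0, 0.995], "hand": 0}, {"linear": [0, 0, 0], "delta_rot": [0, 0, 0.995], "hand": 0}, {"linear": [0, 0, 0], "delta_rot": [0, 0, 0.995], "hand": 0}]'

```text
time: 15.25
tcp_pos: [576.3, -31.5, 187.7]
orientation: [[0.764, 0.002, 0.646], [-0.646, 0.0, 0.764], [0.001, -1.0, 0.001]]
ft_force: [-0.3, -0.2, 0.1]
grip_width: 42.4
```

play_rows --steps '[{"linear": [0, 0, 0], "delta_rot": [0, 0, 0.995], "hand": 0}, {"linear": [0, 0, 0], "delta_rot": [0, 0, 0.995], "hand": 0}, {"linear": [0, 0, 0], "delta_rot": [0, 0, 0.995], "hand": 0}, {"linear": [0, 0, 0], "delta_rot": [0, 0, 0.995], "hand": 0}, {"linear": [0, 0, 0], "delta_rot": [0, 0, 0.995], "hand": 0}]'

```text
time: 15.75
tcp_pos: [576.2, -31.5, 187.7]
orientation: [[0.984, 0.001, 0.18], [-0.18, -0.001, 0.984], [0.001, -1.0, -0.0]]
ft_force: [0.2, 0.9, -0.1]
grip_width: 42.6
```

play_rows --steps '[{"linear": [0.127, -0.458, 0], "delta_rot": [0, 0, 0], "hand": 0}, {"linear": [0.127, -0.458, 0], "delta_rot": [0, 0, 0], "hand": 0}, {"linear": [0.127, -0.458, 0], "delta_rot": [0, 0, 0], "hand": 0}, {"linear": [0, 0, -0.7], "delta_rot": [0, 0, 0], "hand": 0}, {"linear": [0, 0, -0.6], "delta_rot": [0, 0, 0], "hand": 0}]'

```text
time: 16.25
tcp_pos: [588.9, -74.0, 148.2]
orientation: [[0.982, 0.0, 0.186], [-0.186, -0.0, 0.982], [0.0, -1.0, -0.0]]
ft_force: [-0.7, -0.9, 0.4]
grip_width: 42.4
```

play_rows --steps '[{"linear": [0, 0, -0.6], "delta_rot": [0, 0, 0], "hand": 0}, {"linear": [0, 0, -0.6], "delta_rot": [0, 0, 0], "hand": 0}, {"linear": [0, 0, -0.6], "delta_rot": [0, 0, 0], "hand": 0}, {"linear": [0, 0, 0], "delta_rot": [0, 0, 0], "hand": 0}]'

```text
time: 16.65
tcp_pos: [586.0, -72.7, 91.7]
orientation: [[0.983, -0.006, 0.185], [-0.185, 0.001, 0.983], [-0.006, -1.0, 0.0]]
ft_force: [-0.6, -0.3, 0.5]
grip_width: 42.7
```

play_rows --newtons 60 --steps '[{"linear": [0, 0, 0], "delta_rot": [0, 0, 0], "hand": -1}, {"linear": [0, 0, 0], "delta_rot": [0, 0, 0], "hand": -1}, {"linear": [0, 0, 0], "delta_rot": [0, 0, 0], "hand": -1}, {"linear": [0, 0, 0], "delta_rot": [0, 0, 0], "hand": -1}, {"linear": [0, 0, 0], "delta_rot": [0, 0, 0], "hand": -1}]'

```text
time: 17.15
tcp_pos: [589.0, -72.4, 95.8]
orientation: [[0.983, 0.001, 0.183], [-0.183, -0.001, 0.983], [0.001, -1.0, -0.001]]
ft_force: [0.2, -2.0, 5.2]
grip_width: 6.7
```

```bash
python3 - <<'E'
from h import *
s=ctrl.sense();print(s["q"].round(1),s["tcp_pos"].round(1),s["wrist_torque"].round(2))
a=ctrl.snapshot("scene")[:,:,::-1];cv2.imwrite("pics/s7f.png",a)
cv2.imwrite("pics/c7.png",cv2.convertScaleAbs(cv2.resize(a[105:225,190:330],(700,600),interpolation=cv2.INTER_CUBIC),alpha=1.2))
E
```

```text
[-13.1  27.7  -6.5  55.7  -0.   -2.5] [589.  -72.4  95.8] [-0.37  0.06 -0.04]
```

View pics/c7.png

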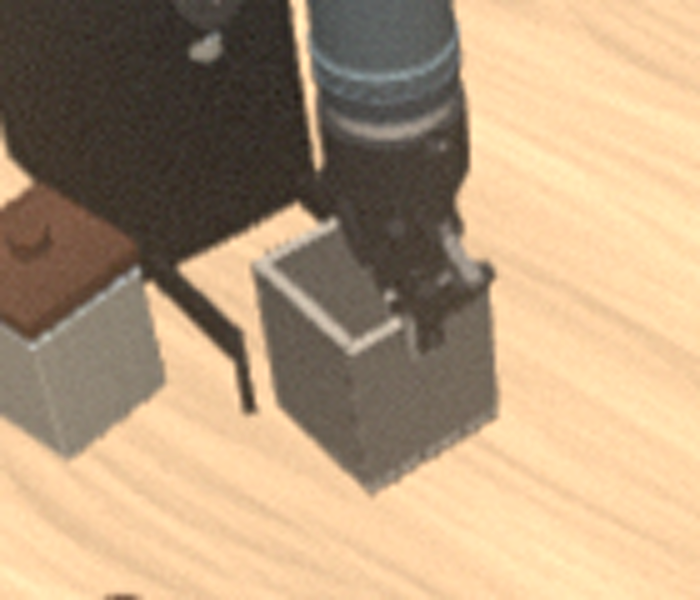

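Regripped (6.7 mm). I centre it (-12.5 mm across the dock), lift a little and advance 35 mm into the flare mouth, then check.

play_rows --newtons 80 --steps '[{"linear": [0, 0, 0.1], "delta_rot": [0, 0, 0], "hand": -1}, {"linear": [-0.157, -0.268, 0], "delta_rot": [0, 0, 0], "hand": -1}, {"linear": [-0.157, -0.268, 0], "delta_rot": [0, 0, 0], "hand": -1}, {"linear": [-0.157, -0.268, 0], "delta_rot": [0, 0, 0], "hand": -1}, {"linear": [-0.157, -0.268, 0], "delta_rot": [0, 0, 0], "hand": -1}]'

```text
time: 17.7
tcp_pos: [567.8, -104.6, 96.9]
orientation: [[0.983, -0.003, 0.184], [-0.184, 0.001, 0.983], [-0.003, -1.0, 0.0]]
ft_force: [-0.4, -0.0, -4.2]
grip_width: 6.4
```

```bash
python3 - <<'E'
from h import *
s=ctrl.sense();print(s["q"].round(1),s["tcp_pos"].round(1),s["wrist_torque"].round(2),s["ft_force"])
a=ctrl.snapshot("scene")[:,:,::-1];b=ctrl.snapshot("top")[:,:,::-1]
f=lambda i:cv2.convertScaleAbs(cv2.resize(i,(400,400),interpolation=cv2.INTER_CUBIC),alpha=1.2)
cv2.imwrite("pics/c8.png",np.hstack([f(b[160:260,395:495]),f(a[115:215,200:300])]))
E
```

```text
[-16.7  26.2  -8.9  55.1   0.   -6.2] [ 567.8 -104.6   96.9] [ 0.15 -0.06 -0.05] [-0.35953679 -0.02197044 -4.20443627]
```

View pics/c8.png

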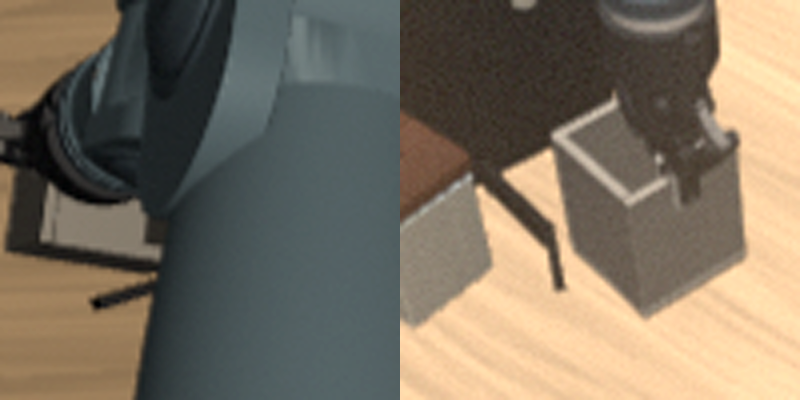

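The cup is in the flare mouth, held and lifted about 1 mm. Scene foot corners are (261.3,194.5) and (243,178), and the guide elbow is at (238.3,170.5). I check the lateral gap numerically.

```bash
python3 - <<'E'
from h import *
D=np.array([541.2,-243]);a=np.radians(-100.7);R=np.array([[np.cos(a),-np.sin(a)],[np.sin(a),np.cos(a)]])
g=lambda u,z:(R.T@(onz("scene",u,z)[:2]-D)).round(1)
print("foot",g((261.25,194.5),2),g((243,178),2),"rim",g((233/4+200,115+200/4),122),g((153/4+200,115+133/4),122))
print("elbow",g((238.25,170.5),25),"rt guide inner bottom elbow/end (c3)",g((205+(632-380)/4,120+166/4),0),g((205+(685-380)/4,120+180/4),0))
print("tcp",R.T@(np.array([567.8,-104.6])-D))
E
```

```text
foot [-146.6   47.1] [-55.9  49.1] rim [-147.4   43.1] [-55.3  46.1]
elbow [-40.7  52.3] rt guide inner bottom elbow/end (c3) [-46.2 -52.4] [-86.  -74.3]
tcp [-140.93234301    0.44124082]
```

The cup is centred within about 1 mm between the guides. I slide it in.

play_rows --steps '[{"linear": [-0.062, -0.328, 0], "delta_rot": [0, 0, 0], "hand": -1}, {"linear": [-0.062, -0.328, 0], "delta_rot": [0, 0, 0], "hand": -1}, {"linear": [-0.062, -0.328, 0], "delta_rot": [0, 0, 0], "hand": -1}, {"linear": [-0.062, -0.328, 0], "delta_rot": [0, 0, 0], "hand": -1}]'

```text
time: 18.2
tcp_pos: [561.5, -144.3, 97.5]
orientation: [[0.983, -0.002, 0.183], [-0.183, 0.0, 0.983], [-0.002, -1.0, 0.0]]
ft_force: [-0.1, 0.1, -4.9]
grip_width: 6.6
```

play_rows --steps '[{"linear": [-0.062, -0.328, 0], "delta_rot": [0, 0, 0], "hand": -1}, {"linear": [-0.062, -0.328, 0], "delta_rot": [0, 0, 0], "hand": -1}, {"linear": [-0.062, -0.328, 0], "delta_rot": [0, 0, 0], "hand": -1}, {"linear": [-0.062, -0.328, 0], "delta_rot": [0, 0, 0], "hand": -1}]'

```text
time: 18.6
tcp_pos: [553.9, -183.5, 97.4]
orientation: [[0.983, -0.002, 0.183], [-0.183, 0.001, 0.983], [-0.002, -1.0, 0.0]]
ft_force: [-0.6, -1.1, -4.3]
grip_width: 6.2
```

play_rows --steps '[{"linear": [-0.019, -0.1, 0], "delta_rot": [0, 0, 0], "hand": -1}, {"linear": [-0.019, -0.1, 0], "delta_rot": [0, 0, 0], "hand": -1}, {"linear": [-0.019, -0.1, 0], "delta_rot": [0, 0, 0], "hand": -1}, {"linear": [-0.019, -0.1, 0], "delta_rot": [0, 0, 0], "hand": -1}]'

```text
time: 19.0
tcp_pos: [551.8, -194.5, 97.4]
orientation: [[0.983, -0.002, 0.183], [-0.183, 0.001, 0.983], [-0.002, -1.0, 0.0]]
ft_force: [0.3, -0.2, -4.0]
grip_width: 6.6
```

play_rows --steps '[{"linear": [-0.013, -0.065, 0], "delta_rot": [0, 0, 0], "hand": -1}, {"linear": [-0.013, -0.065, 0], "delta_rot": [0, 0, 0], "hand": -1}]'

```text
time: 19.2
tcp_pos: [551.0, -198.5, 97.4]
orientation: [[0.983, -0.002, 0.183], [-0.183, 0.001, 0.983], [-0.002, -1.0, 0.0]]
ft_force: [-0.2, -0.2, -3.8]
grip_width: 6.2
```

Now at about x = -1.5 mm by dead reckoning, with no contact yet. I feel forward slowly.

play_rows --steps '[{"linear": [-0.013, -0.065, 0], "delta_rot": [0, 0, 0], "hand": -1}]'

```text
time: 19.3
tcp_pos: [550.6, -200.4, 97.4]
orientation: [[0.983, -0.002, 0.183], [-0.183, 0.001, 0.983], [-0.002, -1.0, 0.0]]
ft_force: [-0.3, -0.7, -3.9]
grip_width: 6.4
```

play_rows --steps '[{"linear": [-0.009, -0.05, 0], "delta_rot": [0, 0, 0], "hand": -1}]'

```text
time: 19.4
tcp_pos: [550.4, -202.0, 97.4]
orientation: [[0.983, -0.002, 0.183], [-0.183, 0.001, 0.983], [-0.002, -1.0, 0.0]]
ft_force: [-0.8, 0.8, -3.9]
grip_width: 6.1
```

play_rows --steps '[{"linear": [-0.009, -0.05, 0], "delta_rot": [0, 0, 0], "hand": -1}]'

```text
time: 19.5
tcp_pos: [550.1, -203.5, 97.5]
orientation: [[0.983, -0.002, 0.183], [-0.183, 0.001, 0.983], [-0.002, -1.0, 0.0]]
ft_force: [0.1, 0.0, -3.9]
grip_width: 6.4
```

play_rows --steps '[{"linear": [-0.009, -0.05, 0], "delta_rot": [0, 0, 0], "hand": -1}]'

```text
time: 19.6
tcp_pos: [550.4, -203.9, 97.5]
orientation: [[0.983, -0.0, 0.183], [-0.183, 0.003, 0.983], [-0.001, -1.0, 0.003]]
ft_force: [2.5, 5.9, -3.0]
grip_width: 6.3
```

play_rows --steps '[{"linear": [-0.009, -0.05, 0], "delta_rot": [0, 0, 0], "hand": -1}]'

```text
time: 19.7
tcp_pos: [550.6, -204.0, 97.6]
orientation: [[0.983, 0.001, 0.182], [-0.182, 0.006, 0.983], [-0.0, -1.0, 0.006]]
ft_force: [4.1, 10.6, -1.4]
grip_width: 6.7
```

play_rows --steps '[{"linear": [-0.009, -0.05, 0], "delta_rot": [0, 0, 0], "hand": -1}]'

```text
time: 19.8
tcp_pos: [550.7, -204.2, 97.7]
orientation: [[0.983, 0.002, 0.182], [-0.182, 0.009, 0.983], [0.0, -1.0, 0.009]]
ft_force: [5.6, 14.5, -1.7]
grip_width: 6.6
```

Contact with the machine face. I ease off 2 mm, lower to the table, then release.

play_rows --steps '[{"linear": [0.013, 0.07, 0], "delta_rot": [0, 0, 0], "hand": -1}, {"linear": [0, 0, -0.07], "delta_rot": [0, 0, 0], "hand": -1}, {"linear": [0, 0, 0], "delta_rot": [0, 0, 0], "hand": -1}]'

```text
time: 20.1
tcp_pos: [550.2, -203.9, 96.0]
orientation: [[0.983, -0.0, 0.182], [-0.182, 0.004, 0.983], [-0.001, -1.0, 0.004]]
ft_force: [0.0, 7.0, 1.0]
grip_width: 6.5
```

play_rows --steps '[{"linear": [0, 0, -0.05], "delta_rot": [0, 0, 0], "hand": -1}, {"linear": [0, 0, 0], "delta_rot": [0, 0, 0], "hand": -1}]'

```text
time: 20.3
tcp_pos: [550.2, -203.9, 95.9]
orientation: [[0.983, 0.0, 0.182], [-0.182, 0.004, 0.983], [-0.0, -1.0, 0.004]]
ft_force: [-2.8, 8.8, 9.7]
grip_width: 6.6
```

Cup is on the table and against the machine (7–9 N). I release, rise, step back, and go down in front closed for a final nudge.

play_rows --steps '[{"linear": [0, 0, 0], "delta_rot": [0, 0, 0], "hand": 0}, {"linear": [0, 0, 0], "delta_rot": [0, 0, 0], "hand": 0}, {"linear": [0, 0, 0.3], "delta_rot": [0, 0, 0], "hand": 0}, {"linear": [0, 0, 0.8], "delta_rot": [0, 0, 0], "hand": 0}, {"linear": [0, 0, 0.9], "delta_rot": [0, 0, 0], "hand": 0}]'

```text
time: 20.8
tcp_pos: [549.0, -206.0, 154.3]
orientation: [[0.983, -0.003, 0.183], [-0.183, 0.001, 0.983], [-0.004, -1.0, 0.0]]
ft_force: [0.3, 0.3, 0.8]
grip_width: 42.9
```

play_rows --steps '[{"linear": [0.12, 0.65, 0], "delta_rot": [0, 0, 0], "hand": 0}, {"linear": [0.12, 0.65, 0], "delta_rot": [0, 0, 0], "hand": -1}, {"linear": [0.12, 0.65, 0], "delta_rot": [0, 0, 0], "hand": -1}, {"linear": [0, 0, -0.8], "delta_rot": [0, 0, 0], "hand": -1}, {"linear": [0, 0, -0.8], "delta_rot": [0, 0, 0], "hand": -1}]'

```text
time: 21.3
tcp_pos: [562.1, -147.6, 107.1]
orientation: [[0.983, 0.002, 0.182], [-0.182, -0.001, 0.983], [0.002, -1.0, -0.001]]
ft_force: [0.5, -0.5, -1.5]
grip_width: 0.2
```

play_rows --steps '[{"linear": [0, 0, -0.8], "delta_rot": [0, 0, 0], "hand": -1}, {"linear": [0, 0, -0.8], "delta_rot": [0, 0, 0], "hand": -1}, {"linear": [-0.045, -0.24, 0], "delta_rot": [0, 0, 0], "hand": -1}, {"linear": [-0.045, -0.24, 0], "delta_rot": [0, 0, 0], "hand": -1}]'

```text
time: 21.7
tcp_pos: [557.7, -158.2, 58.5]
orientation: [[0.983, -0.001, 0.182], [-0.182, 0.01, 0.983], [-0.003, -1.0, 0.01]]
ft_force: [1.3, 28.0, 9.0]
grip_width: -0.1
```

play_rows --steps '[{"linear": [-0.02, -0.1, 0], "delta_rot": [0, 0, 0], "hand": -1}, {"linear": [-0.02, -0.1, 0], "delta_rot": [0, 0, 0], "hand": -1}]'

```text
time: 21.9
tcp_pos: [558.4, -159.4, 60.5]
orientation: [[0.984, 0.004, 0.179], [-0.179, 0.019, 0.984], [0.0, -1.0, 0.019]]
ft_force: [3.2, 36.6, 13.7]
grip_width: 0.2
```

Firm stop at 28–36 N, so the cup is against the machine. I back off, rise clear and take the last look.

play_rows --steps '[{"linear": [0.07, 0.4, 0], "delta_rot": [0, 0, 0], "hand": -1}, {"linear": [0.1, 0.8, 0.2], "delta_rot": [0, 0, 0], "hand": -1}, {"linear": [0, 1, 1], "delta_rot": [0, 0, 0], "hand": -1}, {"linear": [-0.5, 1, 1], "delta_rot": [0, 0, 0], "hand": -1}, {"linear": [-0.8, 1, 1], "delta_rot": [0, 0, 0], "hand": -1}]'

```text
time: 22.4
tcp_pos: [524.5, -41.9, 157.0]
orientation: [[0.983, 0.003, 0.184], [-0.184, -0.001, 0.983], [0.003, -1.0, -0.001]]
ft_force: [0.3, 0.3, 0.2]
grip_width: 0.0
```

play_rows --steps '[{"linear": [-0.8, 1, 0.8], "delta_rot": [0, 0, 0], "hand": -1}, {"linear": [-0.8, 1, 0.5], "delta_rot": [0, 0, 0], "hand": -1}, {"linear": [-0.8, 1, 0], "delta_rot": [0, 0, 0], "hand": -1}, {"linear": [-0.5, 1, 0], "delta_rot": [0, 0, 0], "hand": -1}, {"linear": [0, 1, 0], "delta_rot": [0, 0, 0], "hand": -1}]'

```text
time: 22.9
tcp_pos: [434.8, 108.6, 195.3]
orientation: [[0.983, 0.001, 0.184], [-0.184, -0.0, 0.983], [0.001, -1.0, 0.0]]
ft_force: [0.8, -0.1, 0.3]
grip_width: -0.1
```

play_rows --steps '[{"linear": [0, 1, 0], "delta_rot": [0, 0, 0], "hand": -1}, {"linear": [0, 1, 0], "delta_rot": [0, 0, 0], "hand": -1}, {"linear": [0, 0, 0], "delta_rot": [0, 0, 0], "hand": -1}, {"linear": [0, 0, 0], "delta_rot": [0, 0, 0], "hand": -1}]'

```text
time: 23.3
tcp_pos: [436.6, 168.1, 194.4]
orientation: [[0.983, 0.001, 0.182], [-0.182, 0.0, 0.983], [0.001, -1.0, 0.0]]
ft_force: [0.6, 0.3, -0.8]
grip_width: -0.1
```

```bash
python3 - <<'E'
from h import *
s=ctrl.sense();print(s["q"].round(1),s["tcp_pos"].round(1),s["ft_force"].round(1))
a=ctrl.snapshot("scene")[:,:,::-1];b=ctrl.snapshot("top")[:,:,::-1]
t0=cv2.imread("pics/top0.png")
f=lambda i,w,h:cv2.convertScaleAbs(cv2.resize(i,(w,h),interpolation=cv2.INTER_CUBIC),alpha=1.3)
top=np.hstack([f(b[165:255,410:510],400,360),f(a[110:200,190:290],400,360)])
bot=np.hstack([f(b,400,240),f(cv2.absdiff(b,t0),400,240)])
cv2.imwrite("pics/c9.png",np.vstack([top,bot]))
E
```

```text
[ 13.3  10.1 -16.5  63.4  -0.   23.8] [436.6 168.1 194.4] [ 0.6  0.3 -0.8]
```

View pics/c9.png

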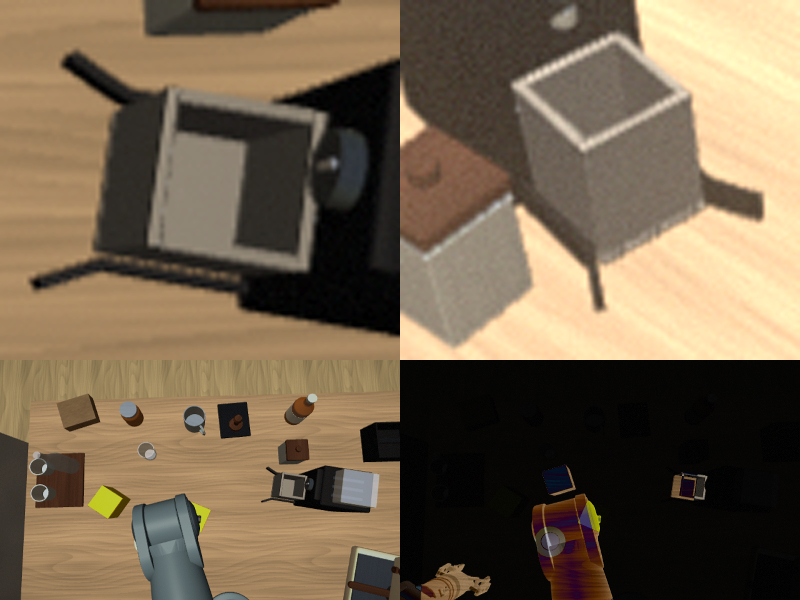

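```bash
python3 - <<'E'
from h import *
D=np.array([541.2,-243]);a=np.radians(-100.7);R=np.array([[np.cos(a),-np.sin(a)],[np.sin(a),np.cos(a)]])
g=lambda n,u,z:(R.T@(onz(n,u,z)[:2]-D)).round(1)
print("foot",g("scene",(240,175.5),0)); print("rim scene",[g("scene",(190+x/4,110+y/4),120) for x,y in((113,87),(183,152),(292,95),(217,33))])
print("rim top",[g("top",u,120) for u in((452.5,187.5),(491.25,193.75),(487,232),(448,226.25))])
E
```

```text
foot [-39.3  49.1]
rim scene [array([44.8, 49. ]), array([-47.8,  49.9]), array([-48.6, -45.4]), array([ 46.6, -44.8])]
rim top [array([-40.6,  43.6]), array([51.8, 43.2]), array([ 52.1, -48.3]), array([-39.7, -49.4])]
```

```bash
python3 -c "
from rig import ctrl
print(ctrl.job_done())"
```

```text
the job is handed in; nothing more can be done
None
```

The grey cup now stands mouth up in the dock, between the side guides and against the machine's face. I handed the job in at about 23 s.

**What I did:**
- I pushed the cup onto its side and gripped a side wall through the mouth.
- I turned it mouth up and set it down in front of the dock, because the elbow was near its limit.
- I regripped the front wall from straight above, slid the cup in until it stopped, and released it.
- I finished with a nudge against the front, with the closed fingers.

**Last checks:**
- **Stop:** the cup met a firm stop at 14 N while gripped, and again during the nudge. The nudge peaked at about 37 N at the fingertips, close to the 40 N limit for the arm and gripper body.
- **Position:** the rim centre measured about 0 to +6 mm along the dock's x axis and within ±3 mm across it. The two cameras disagree by about 6 mm along the dock and 5 mm across it. One foot corner read about 9 mm further in than the rim corner above it. I put these differences down to calibration and pixel reading, and rely on the stop as the firmer evidence.
- **Bystanders:** comparing the top view with the start picture shows the glass, the canister and one yellow box unmoved. The arm hid the other yellow box in that last picture, so I could not confirm it; nothing was planned to touch it.
- **Robot:** it was clear of everything at hand-in.

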